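# Put the hotpot things back on their own coasters

## Robot

A 6-joint arm with a two-finger parallel gripper is mounted at the origin on the work surface. World frame = base frame: x ahead of the robot, y to its left, z up, the work surface at z = 0. Lengths are in m, angles in rad, forces in N, time in s.
With the tool pointing down it reaches from about 0.15 to 0.775 m from the base axis. Payload 6.1 kg.
Tool frame: the origin (TCP) lies at the very end of the fingers, on their centre line; the grasp point (between the pads) lies grip_depth behind it (grip_depth is the distance from the TCP to the grasp point, in m); z points along the fingers, y is the line along which they close (so a half turn about z gives the same grasp; the last joint's range is limited). The gripper opens to 85 mm and grips with 20 to 120 N. Pads are 22 mm wide; open, the fingers measure 114 mm over their backs; the gripper's body (76 mm by 85 mm) begins 54 mm behind the grasp point. The pads swing forward as they close: fully open they stand 13 mm farther back than shut.
Start: joints at [1.186, 0.126, -0.04, 1.405, 0, 1.571], TCP at [0.197, 0.487, 0.231] pointing down, gripper open.
Joint ranges: [-2.72, 2.72], [-0.95, 1.95], [-1.27, 1.35], [-1.78, 2.02], [-1.46, 1.47], [-3.14, 3.14]. Speed limits (rad/s): [2.39, 2.39, 3.01, 3.14, 3.14, 3.14].

## Interface

Orientations are given as a unit quaternion [x, y, z, w].
In Python, from bench import get_obs, grab_frame, hand_in, grip_depth gives the robot as it stands.
- The arm moves only by the tool jog_arm, never from a script. Its argument "motion" is one flat list of numbers, 7 for each row, row after row: the shift along the tool's x, y, z in m, then the turn, a rotation vector about the tool's x, y, z in degrees, then the opening in per cent of the stroke, from 0 (shut) to 100 (fully open). In form: [x, y, z, wx, wy, wz, grip, x, y, z, wx, wy, wz, grip, ...]. A call has 1 to 12 rows; each row shifts and turns the commanded pose from where the row before left it, along the tool's axes as they then stand; what a row does not reach is not made up. A row lasts 1/10 s, in which the tool goes at most 50 mm and 8.59 degrees, less where a joint would pass 70% of its speed; a pose out of reach is approached as far as the arm can. A call with a gripper value outside its range is refused whole. The fingers move at their own pace and stop on an object; the grip force is fixed at half the most. Time passes only in rows, so rows that do not move let the fingers close. It gives the time, the measured TCP pose, the force, the opening and the grip force at its end, in the units of the state.
- get_obs(): the state, without advancing time (a new reading comes with each control period).
- grab_frame(name): name is "side" or "top"; returns a dict with "pixels" (420x560x3 uint8, red, green, blue), "fx", "fy", "cx", "cy" (pixels), "R" (3x3) and "t" (3): a world point X has camera coordinates R X + t. Camera axes: x right, y down, z forward; pixel columns grow to the right and rows downward; lengths in m; the calibration is good to about 2 mm. A picture is of the moment at which its call begins. There is no depth.
- hand_in(): hands the job in; it is judged then, once.
The state is a dict: "clock": time; "q": joint angles; "qvel": joint speeds; "joint_efforts": joint torques, N m; "tcp_pos": TCP position; "tcp_rot": TCP orientation; "wrist_force": force on the tool from outside, world axes, zero at the start; "ft_torque": the same for the moment, N m; "finger_gap": opening from 0.0 (shut) to 1.0 (fully open); "gripper_force": force on a finger pad.
Only numpy, scipy, OpenCV 4.12 (cv2) and the standard library are available. Lean on these libraries where they do the work, as an engineer would, in place of code of your own. Each camera call takes 0.05 s, during which the arm holds its last target. There are 200 camera calls.

## Task

The lid rest, the glass dish and the tong have been put back on one another's coasters: swap them round so that the red lid rest stands in the middle of the red coaster, the blue-lidded glass dish in the middle of the blue one, and the green tong lies flat with its middle over the green one, any way round. The spare grey slate is free for parking something on the way and must be empty again at the end. Set things down rather than dropping them, and do not shift the spoon cup, the soy sauce bottle or the rice bowl.

Things in the scene. Friction and masses are not known exactly. Their poses are not given: they have to be found in the camera images.
- lid_rest: Red ceramic lid rest, 0.3 kg: round foot 76 mm across, 12 mm high, with two parallel upright fins. Origin at the centre of the underside, z up. The fins run 54 mm along its x axis and reach from 12 to 54 mm height; together they are 32 mm wide across its y axis (each 10 mm thick, 12 mm slot between). Grip across both fins. Starts on the green coaster.
- glass_dish: Round empty clear glass dish with a fixed blue lid, 0.3 kg: 78 mm across, 60 mm high to the top of the lid, then an upright cylindrical knob 24 mm in diameter from 60 to 92 mm height in the middle. Origin at the centre of the underside, z up. Grip the knob; lid and dish are one piece. Starts on the red coaster.
- tong: Closed green silicone tong lying flat, one rigid piece, 0.09 kg: 150 mm long along its x axis, 20 mm high, 30 mm wide along y in the middle (with thin steel inlays). Origin at the middle of its length, on the underside, within 5 mm of its centre of mass; z up. Gripped from above across its width near the origin. Starts on the blue coaster, its ends overhanging.
- red_coaster: Red silicone coaster, a flat disc 120 mm across and 6 mm thick, fixed to the table; origin at the centre of its underside, z up, top face at z = 6 mm. Place of the lid rest.
- green_coaster: Green silicone coaster, a flat disc 120 mm across and 6 mm thick, fixed to the table; origin at the centre of its underside, z up, top face at z = 6 mm. Place of the tong.
- blue_coaster: Blue silicone coaster, a flat disc 120 mm across and 6 mm thick, fixed to the table; origin at the centre of its underside, z up, top face at z = 6 mm. Place of the glass dish.
- slate: Spare square dark grey slate, 120 by 120 mm, 6 mm thick, fixed to the table and empty at the start; origin at the centre of its underside, z up, top at z = 6 mm. Free parking spot.
- spoon_cup: White cup, 74 mm across and 90 mm high, with four steel spoons standing in it up to 170 mm height; loose bystander, origin at the centre of its underside.
- soy_bottle: Amber soy sauce bottle with red cap, 58 mm across and 150 mm high; loose bystander, origin at the centre of its underside.
- rice_bowl: White rice bowl, 100 mm across and 50 mm high; loose bystander, origin at the centre of its underside.

How it is judged:
By the outcome, as a careful person would: the job done as asked, in the order asked, and still so for the second after the job is handed in, with the robot touching nothing.
It also fails if it takes over 96 s, if anything falls off the work surface, if the arm or the gripper's body presses on something with over 40 N, if the wrist force passes 120 N, or if a joint passes its speed limit or range.

## Working session

There is one attempt and no reset: what is moved stays moved. The work goes in short steps, Python scripts to look and compute and a tool call to move; the robot and the scene stay as the last step left them, time stands still between calls to the robot, and variables do not carry over. Pictures are saved under pics/ and viewed, at most 14 in all, crops included, and the job is handed in when it is done.

Besides the shell and the picture viewer there is one more tool, called after "Request:" as name(argument=value, ...) on one line, values as JSON. jog_arm: Moves the arm, as the interface text tells. Its arguments: {"type":"object","properties":{"motion":{"type":"array","items":{"type":"number"}}},"required":["motion"]}

```bash
ls; mkdir -p pics
python3 - <<'E'
from bench import *
import cv2
print(grip_depth, get_obs())
for n in("top","side"):
    f=grab_frame(n); cv2.imwrite(f"pics/{n}0.png",cv2.resize(f["pixels"][:,:,::-1],(800,600),interpolation=cv2.INTER_CUBIC))
    print(n,f["fx"],f["fy"],f["cx"],f["cy"],f["R"],f["t"])
E
```

```text
pics
0.0187 {'clock': 0.0, 'q': array([ 1.18598916e+00,  1.26359689e-01, -4.06149587e-02,  1.40541682e+00,
       -2.92519222e-06,  1.57079013e+00]), 'qvel': array([ 0.00055051, -0.00016794,  0.00027046,  0.00017914, -0.00099173,
       -0.00186499]), 'joint_efforts': array([-2.35651584e-05, -4.35913074e+01,  3.52924883e+01,  1.72824314e-02,
       -2.11519659e-05,  9.56948355e-06]), 'tcp_pos': array([0.19691769, 0.48621717, 0.23053596]), 'tcp_rot': array([ 1.91215574e-01,  9.81547741e-01, -7.83133280e-04, -1.51077346e-04]), 'wrist_force': array([-0.27720122,  0.31786389,  0.32212597]), 'ft_torque': array([-0.02743946, -0.02945222, -0.01107102]), 'gripper_force': 0.0, 'finger_gap': 1.001801769086918}
top 410.9515557383048 410.9515557383048 276.6569588260095 215.24901352038023 [[ 0.01364901 -0.99909412  0.04030698]
 [-0.99941485 -0.01489561 -0.03079091]
 [ 0.03136342 -0.03986313 -0.99871281]] [0.01796817 0.57450763 0.92291772]
side 538.6936499089796 538.6936499089796 280.950658181019 218.72944697903768 [[ 0.89870578 -0.4384559  -0.00918377]
 [-0.3531311  -0.71108003 -0.60799969]
 [ 0.26005065  0.54965591 -0.79388415]] [-0.49658633  0.23975288  1.07197045]
```

View pics/top0.png

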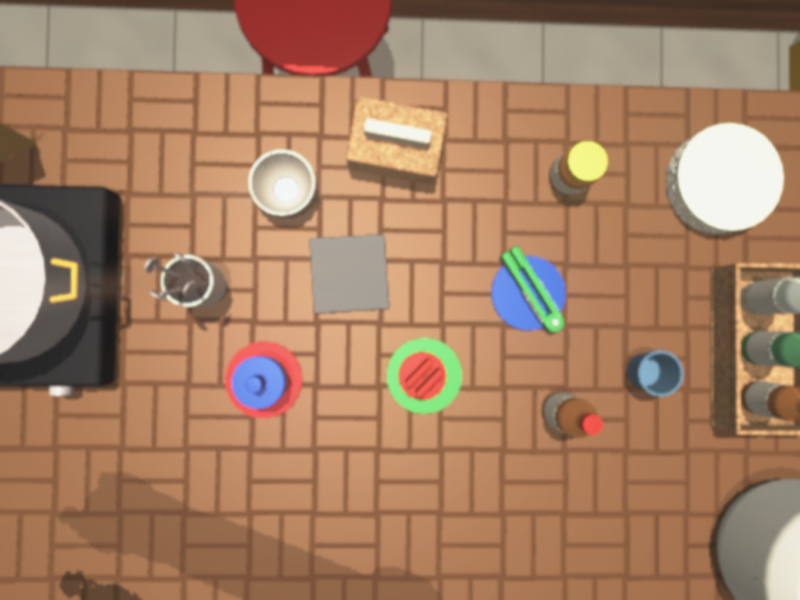

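View pics/side0.png

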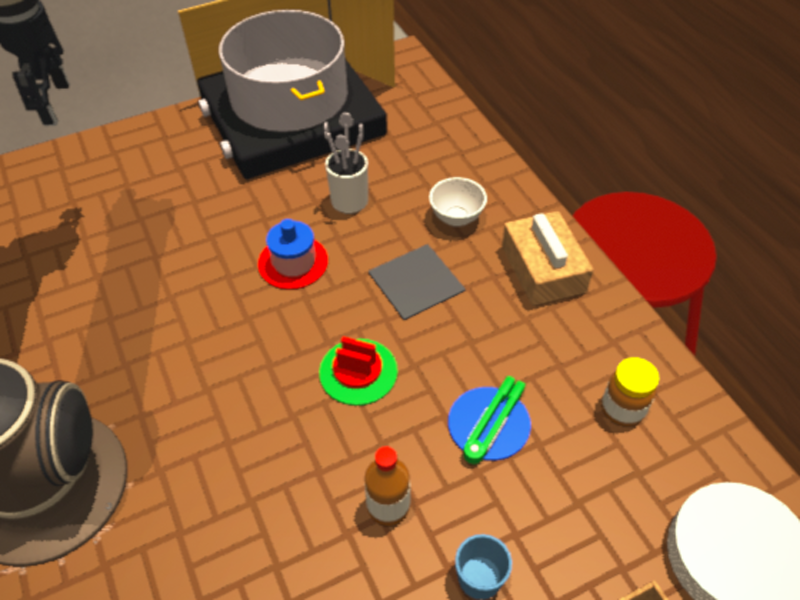

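```bash
cat > h.py <<'E'
import numpy as np,cv2
from bench import *
def unproj(f,u,v,z):
    d=f["R"].T@np.array([(u-f["cx"])/f["fx"],(v-f["cy"])/f["fy"],1.]); c=-f["R"].T@f["t"]
    return (c+d*(z-c[2])/d[2])[:2]
def proj(f,X):
    p=f["R"]@np.array(X)+f["t"]; return f["fx"]*p[0]/p[2]+f["cx"],f["fy"]*p[1]/p[2]+f["cy"]
def mask(f,c,box):
    x0,y0,x1,y1=box; p=f["pixels"].astype(int); o=[i for i in range(3) if i!=c]
    m=(p[:,:,c]>90)&(p[:,:,c]>1.7*p[:,:,o[0]])&(p[:,:,c]>1.7*p[:,:,o[1]])
    if c==0: m&=(p[:,:,1]<50)
    k=np.zeros_like(m); k[y0:y1,x0:x1]=1; return (m&k).astype(np.uint8)
def disc(f,c,box,z):
    pts=np.argwhere(mask(f,c,box))[:,::-1]
    W=np.array([unproj(f,u,v,z) for u,v in pts],np.float32)
    h=cv2.convexHull(W); return cv2.minEnclosingCircle(h), cv2.fitEllipse(h)
def crop(f,box,s,name):
    x0,y0,x1,y1=box; cv2.imwrite(f"pics/{name}.png",cv2.resize(f["pixels"][y0:y1,x0:x1,::-1],None,fx=s,fy=s,interpolation=cv2.INTER_CUBIC))
E
python3 - <<'E'
from h import *
f=grab_frame("top")
for n,c,b in(("red",0,(150,230,220,300)),("green",1,(262,228,332,298)),("blue",2,(335,165,405,240))): print(n,disc(f,c,b,.006))
print("lid",disc(f,2,(150,230,220,300),.06)); print("foot",disc(f,0,(262,228,332,298),.012)); 
crop(f,(150,160,410,310),3,"c1"); g=grab_frame("side"); crop(g,(170,140,380,340),2.9,"c2")
E
```

```text
Traceback (most recent call last):
  File "h.py", line 16, in disc
    h=cv2.convexHull(W); return cv2.minEnclosingCircle(h), cv2.fitEllipse(h)
cv2.error: OpenCV(4.12.0) /io/opencv/modules/imgproc/src/convhull.cpp:143: error: (-215:Assertion failed) total >= 0 && (depth == CV_32F || depth == CV_32S) in function 'convexHull'
```

Empty mask on red; I'll print sample colours and loosen it.

```bash
sed -i 's/    if c==0.*/    if c==0: m=(p[:,:,0]>110)\&(p[:,:,0]>3*p[:,:,1])\&(p[:,:,0]>2.5*p[:,:,2])/' h.py
python3 - <<'E'
from h import *
f=grab_frame("top"); p=f["pixels"]; print(p[285,185],p[285,297],p[225,370],p[300,230])
crop(f,(150,160,410,310),3,"c1"); g=grab_frame("side"); crop(g,(170,140,380,340),2.9,"c2")
for n,c,b in(("red",0,(150,230,220,300)),("green",1,(262,228,332,298)),("blue",2,(335,165,405,240))): print(n,disc(f,c,b,.006))
print("lid",disc(f,2,(150,230,220,300),.06)); print("foot",disc(f,0,(262,228,332,298),.012));
E
```

```text
[141 109 181] [134 235 134] [ 98 138 234] [209 156 117]Traceback (most recent call last):
  File "<stdin>", line 4, in <module>
  File "h.py", line 16, in disc
    h=cv2.convexHull(W); return cv2.minEnclosingCircle(h), cv2.fitEllipse(h)
cv2.error: OpenCV(4.12.0) /io/opencv/modules/imgproc/src/convhull.cpp:143: error: (-215:Assertion failed) total >= 0 && (depth == CV_32F || depth == CV_32S) in function 'convexHull'
```

View pics/c1.png

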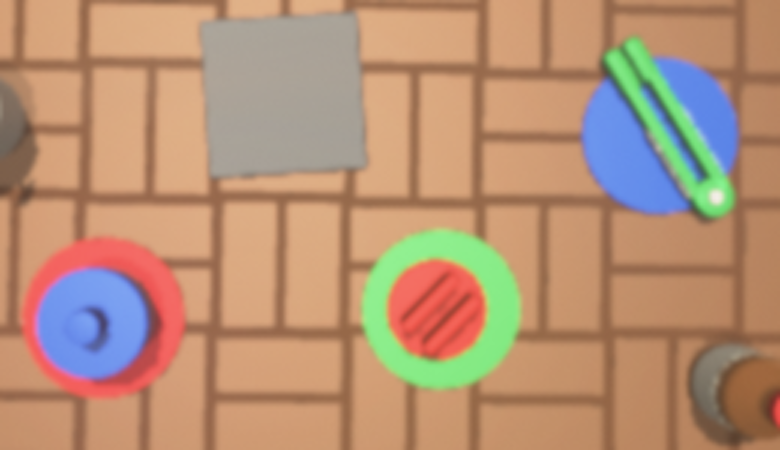

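View pics/c2.png

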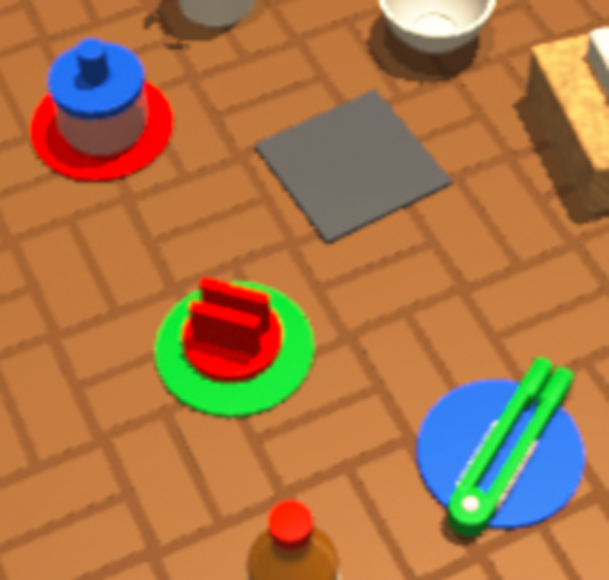

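```bash
python3 - <<'E'
s=open('h.py').read()
a=s.index("def mask"); b=s.index("def disc")
s=s[:a]+'''def mask(f,c,box):
    x0,y0,x1,y1=box; h=cv2.cvtColor(f["pixels"],cv2.COLOR_RGB2HSV).astype(int); H,S=h[:,:,0],h[:,:,1]
    m=[((H<6)|(H>172))&(S>125),(H>45)&(H<80)&(S>75),(H>100)&(H<130)&(S>95)][c]
    k=np.zeros_like(m); k[y0:y1,x0:x1]=1; m=(m&k).astype(np.uint8)
    n,l,st,_=cv2.connectedComponentsWithStats(m); return (l==1+np.argmax(st[1:,4])).astype(np.uint8)
'''+s[b:]
open('h.py','w').write(s)
E
python3 - <<'E'
from h import *
np.set_printoptions(precision=4,suppress=True)
f=grab_frame("top"); g=grab_frame("side")
def sh(n,r): print(n,np.round(r[0][0],4),round(r[0][1],4),'ell',np.round(r[1][0],4),np.round(r[1][1],4))
for n,c,b in(("red",0,(150,230,220,300)),("green",1,(262,228,332,298)),("blue",2,(335,165,405,240))): sh(n,disc(f,c,b,.006))
sh("lid",disc(f,2,(150,230,220,300),.06)); sh("foot",disc(f,0,(262,228,332,298),.012)) 
m=mask(f,1,(335,150,410,240)); W=np.array([unproj(f,u,v,.022) for v,u in np.argwhere(m)],np.float32); print("tong",cv2.minAreaRect(W))
S=lambda u,v:(u/2.9+170,v/2.9+140)
T=lambda u,v:(u/3+150,v/3+160)
print("slate",unproj(f,*T(283,95),.006), "side",unproj(g,*S(353,167),.006))
for n,u,v in(("red",102,124),("green",235,348),("blue",501,453)): print("side",n,unproj(g,*S(u,v),.006))
for n,uv in dict(slot1a=(405,318),slot1b=(447,276),slot2a=(425,342),slot2b=(470,295)).items(): print(n,unproj(f,*T(*uv),.04))
print("knobtop side",unproj(g,*S(92,46),.098))
print("fin side ridge far",unproj(g,*S(204,282),.06),unproj(g,*S(268,297),.06)); print("near",unproj(g,*S(192,308),.06),unproj(g,*S(262,323),.06))
print("tong side",unproj(g,*S(556,367),.026),unproj(g,*S(470,503),.026))
print("cup",unproj(f,188/1.4286,281/1.4286,.09),"bowl",unproj(f,282/1.4286,183/1.4286,.05),"soy",unproj(f,592/1.4286,425/1.4286,.15))
E
```

```text
red [0.4583 0.2322] 0.061 ell [0.4584 0.2323] [0.1196 0.1203]
green [ 0.4676 -0.0206] 0.0599 ell [ 0.4676 -0.0207] [0.1175 0.1184]
blue [ 0.5951 -0.1765] 0.0577 ell [ 0.5909 -0.1714] [0.0774 0.1102]
lid [0.4596 0.2296] 0.0384 ell [0.4595 0.2296] [0.0749 0.0762]
foot [ 0.4679 -0.0171] 0.0354 ell [ 0.4675 -0.0168] [0.0688 0.0695]
tong ((0.6054472923278809, -0.19116540253162384), (0.14941756427288055, 0.03308345377445221), 33.56577682495117)
slate [0.6267 0.1002] side [0.6259 0.0919]
side red [0.4584 0.2276]
side green [ 0.4672 -0.0265]
side blue [ 0.6013 -0.1927]
slot1a [0.4626 0.0077]
slot1b [ 0.4935 -0.0226]
slot2a [ 0.4454 -0.0071]
slot2b [ 0.4798 -0.0396]
knobtop side [0.4617 0.2275]
fin side ridge far [0.4585 0.0028] [ 0.4949 -0.0302]
near [ 0.4415 -0.0145] [ 0.4815 -0.0489]
tong side [ 0.6657 -0.1577] [ 0.5557 -0.226 ]
cup [0.6051 0.3263] bowl [0.7589 0.2019] soy [ 0.4144 -0.2372]
```

Request:
jog_arm(motion=[0, 0, 0, 0, 0, -7.35, 100, 0, 0, 0, 0, 0, -7.35, 100, 0, 0, 0, 0, 0, -7.35, 100, -0.03, -0.029, 0, 0, 0, 0, 100, -0.03, -0.029, 0, 0, 0, 0, 100, -0.03, -0.029, 0.012, 0, 0, 0, 100, -0.03, -0.029, 0.012, 0, 0, 0, 100, -0.03, -0.029, 0.012, 0, 0, 0, 100, -0.03, -0.029, 0.015, 0, 0, 0, 100, -0.03, -0.029, 0.015, 0, 0, 0, 100, -0.03, -0.029, 0.015, 0, 0, 0, 100, -0.023, -0.026, 0, 0, 0, 0, 100])

```text
clock: 1.55
tcp_pos: [0.4605, 0.2265, 0.1482]
tcp_rot: [0.0, 1.0, -0.001, -0.001]
wrist_force: [0.2, 1.1, 0.6]
finger_gap: 1.0
gripper_force: 0.0
```

Request:
jog_arm(motion=[0, 0, 0, 0, 0, 0, 100, 0, 0, 0, 0, 0, 0, 100])

```text
clock: 1.75
tcp_pos: [0.4603, 0.228, 0.1501]
tcp_rot: [0.001, 1.0, 0.0, -0.0]
wrist_force: [0.1, 0.3, 0.1]
finger_gap: 1.0
gripper_force: 0.0
```

Run:
```python
from h import *
f=grab_frame("top"); g=grab_frame("side"); o=get_obs(); p=o["tcp_pos"]; print(p,o["tcp_rot"],o["wrist_force"])
print(proj(f,p),proj(g,p))
a=np.vstack([cv2.resize(x["pixels"][y-60:y+60,u-80:u+80,::-1],None,fx=5,fy=5,interpolation=cv2.INTER_CUBIC)[:,:] for x,u,y in((f,180,262),(g,205,160))])
cv2.imwrite("pics/d1.png",cv2.resize(a,(400,600)))
```

```text
[0.45972168 0.22904335 0.15045662] [-2.92507351e-04  9.99999947e-01  1.39542088e-04 -2.94326040e-05] [ 0.14270326 -0.34026466 -0.17188211]
(np.float64(171.78345224828144), np.float64(271.77776935754457)) (np.float64(197.65395950107484), np.float64(139.16686200821925))
```

View pics/d1.png

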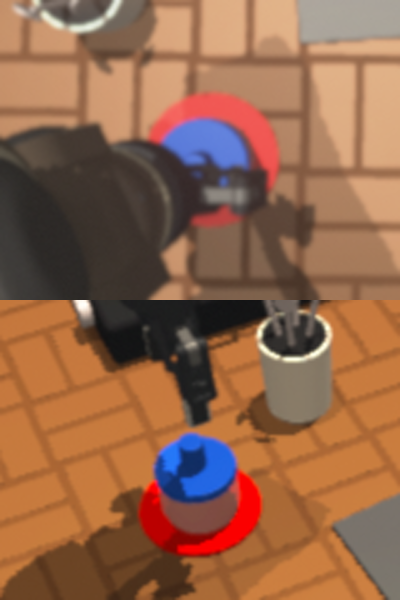

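Request:
jog_arm(motion=[0, 0, 0.025, 0, 0, 0, 100, 0, 0, 0.025, 0, 0, 0, 100, 0, 0, 0.02, 0, 0, 0, 100, 0, 0, 0.011, 0, 0, 0, 100, 0, 0, 0, 0, 0, 0, 60, 0, 0, 0, 0, 0, 0, 40, 0, 0, 0, 0, 0, 0, 0, 0, 0, 0, 0, 0, 0, 0, 0, 0, 0, 0, 0, 0, 0, 0, 0, 0, 0, 0, 0, 0, 0, 0, 0, 0, 0, 0, 0])

```text
clock: 2.95
tcp_pos: [0.4608, 0.2291, 0.0705]
tcp_rot: [-0.0, 1.0, 0.001, 0.001]
wrist_force: [-0.5, 1.3, 5.6]
finger_gap: 0.263
gripper_force: 59.0
```

Run:
```python
from h import *
f=grab_frame("top"); g=grab_frame("side"); o=get_obs(); print(o["tcp_pos"],o["finger_gap"],o["gripper_force"])
def sh(n,r): print(n,np.round(r[0][0],4),round(r[0][1],4),'ell',np.round(r[1][0],4),np.round(r[1][1],4))
sh("red",disc(f,0,(150,230,220,300),.006)); sh("sidered",disc(g,0,(170,140,240,210),.006))
crop(g,(160,100,290,210),5,"d2")
```

```text
[0.46082588 0.22915451 0.07051898] 0.26052847733971 59.04389798641205
red [0.459  0.2313] 0.0606 ell [0.4588 0.2314] [0.1182 0.1195]
sidered [0.4581 0.2278] 0.0614 ell [0.4578 0.2287] [0.1179 0.1235]
```

View pics/d2.png

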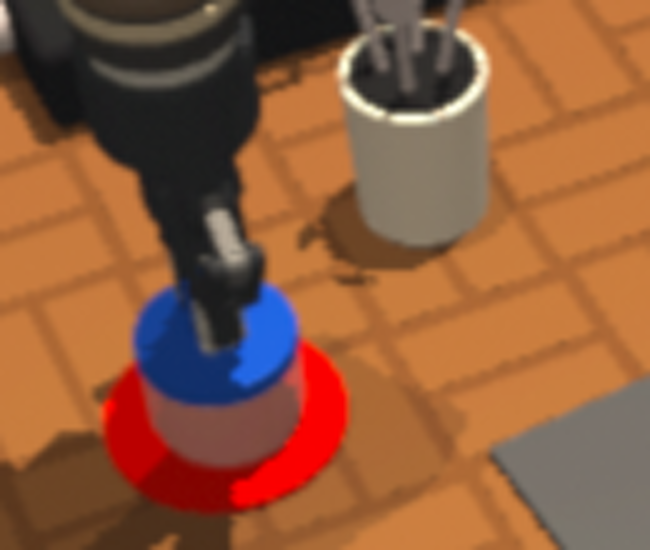

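Request:
jog_arm(motion=[0, 0, -0.01, 0, 0, 0, 0, 0, 0, -0.025, 0, 0, 0, 0, 0, 0, -0.025, 0, 0, 0, 0, -0.033, -0.0266, 0, 0, 0, 0, 0, -0.033, -0.0266, 0, 0, 0, 0, 0, -0.033, -0.0266, 0, 0, 0, 0, 0, -0.033, -0.0266, 0, 0, 0, 0, 0, -0.033, -0.0266, 0, 0, 0, 0, 0, 0, 0, 0, 0, 0, 0, 0, 0, 0, 0.025, 0, 0, 0, 0, 0, 0, 0.02, 0, 0, 0, 0, 0, 0, 0.01, 0, 0, 0, 0])

```text
clock: 4.25
tcp_pos: [0.6233, 0.0954, 0.0719]
tcp_rot: [0.0, 1.0, -0.0, -0.002]
wrist_force: [-0.3, -0.6, -3.4]
finger_gap: 0.257
gripper_force: 59.5
```

Request:
jog_arm(motion=[0, 0, 0.002, 0, 0, 0, 0, 0, 0, 0.001, 0, 0, 0, 0, 0, 0, 0.001, 0, 0, 0, 0, 0, 0, 0, 0, 0, 0, 0])

```text
clock: 4.65
tcp_pos: [0.6255, 0.0958, 0.0711]
tcp_rot: [-0.0, 1.0, 0.0, 0.001]
wrist_force: [-0.4, -0.8, -3.2]
finger_gap: 0.261
gripper_force: 59.9
```

Run:
```python
from h import *
f=grab_frame("top"); o=get_obs(); print(o["tcp_pos"],o["finger_gap"],o["wrist_force"])
g=grab_frame("side"); crop(g,(230,100,360,220),5,"d3")
def sh(n,r): print(n,np.round(r[0][0],4),round(r[0][1],4),'ell',np.round(r[1][0],4),np.round(r[1][1],4))
sh("redtop",disc(f,0,(150,230,220,300),.006)); sh("redside",disc(g,0,(170,140,240,210),.006)); 
T=lambda u,v:(u/3+150,v/3+160)
print("bluetop",unproj(f,*T(660,135),.006)); print("lidside",unproj(g,203.4,168.6,.066))
sh("greenside",disc(g,1,(215,230,285,285),.006)); sh("blueside",disc(g,2,(305,265,380,330),.006)); sh("greentop",disc(f,1,(262,228,332,298),.006))
```

```text
[0.62545936 0.095796   0.07107354] 0.26044574686213623 [ 0.31053507  0.33361722 -4.58156533]
redtop [0.4589 0.2344] 0.0603 ell [0.4593 0.2464] [0.0858 0.1237]
redside [0.4559 0.2281] 0.0609 ell [0.457  0.2278] [0.1165 0.1205]
bluetop [ 0.60099996 -0.18801035]
lidside [0.45798883 0.21798799]
greenside [ 0.4668 -0.024 ] 0.0608 ell [ 0.4665 -0.0238] [0.1186 0.1208]
blueside [ 0.5929 -0.1785] 0.0577 ell [ 0.5941 -0.1823] [0.0971 0.1138]
greentop [ 0.4689 -0.0261] 0.0596 ell [ 0.4701 -0.0305] [0.0964 0.1153]
```

View pics/d3.png

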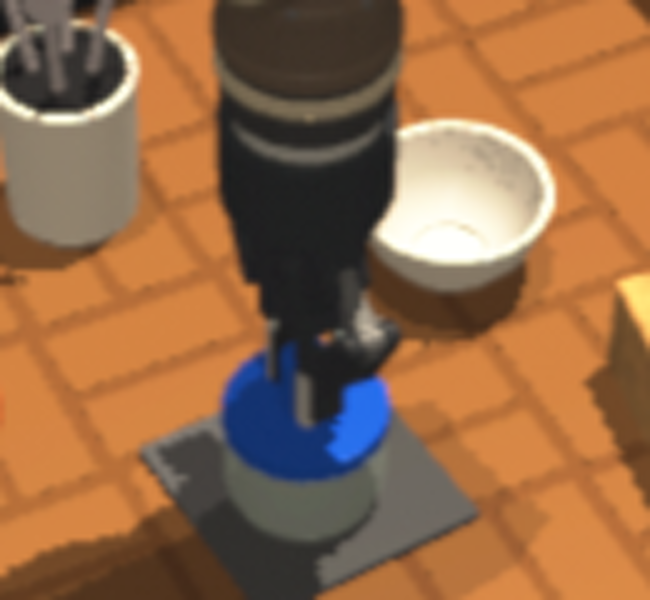

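Request:
jog_arm(motion=[0, 0, 0.001, 0, 0, 0, 0, 0, 0, 0, 0, 0, 0, 0])

```text
clock: 4.95
tcp_pos: [0.6255, 0.0957, 0.0705]
tcp_rot: [-0.0, 1.0, 0.0, 0.001]
wrist_force: [-2.2, -0.2, 4.5]
finger_gap: 0.263
gripper_force: 60.6
```

Request:
jog_arm(motion=[0, 0, 0.001, 0, 0, 0, 0, 0, 0, 0, 0, 0, 0, 0])

```text
clock: 5.15
tcp_pos: [0.6256, 0.0957, 0.0706]
tcp_rot: [-0.0, 1.0, 0.0, 0.001]
wrist_force: [-4.3, -0.5, 10.2]
finger_gap: 0.261
gripper_force: 61.2
```

Request:
jog_arm(motion=[0, 0, -0.001, 0, 0, 0, 50, 0, 0, 0, 0, 0, 0, 80, 0, 0, 0, 0, 0, 0, 100, 0, 0, -0.02, 0, 0, 0, 100, 0, 0, -0.03, 0, 0, 0, 100, 0, 0, -0.03, 0, 0, 0, 100, 0, 0, 0, 0, 0, 0, 100, 0.0314, -0.023, 0, 0, 0, 0, 100, 0.0314, -0.023, 0, 0, 0, 0, 100, 0.0314, -0.023, 0, 0, 0, 0, 100, 0.0314, -0.023, 0, 0, 0, 0, 100, 0.0314, -0.023, 0, 0, 0, 0, 100])

```text
clock: 6.35
tcp_pos: [0.4666, -0.0201, 0.1485]
tcp_rot: [-0.0, 1.0, -0.0, -0.0]
wrist_force: [0.8, -0.1, 0.8]
finger_gap: 1.004
gripper_force: 0.0
```

Request:
jog_arm(motion=[0, 0, 0, 0, 0, 8.59, 100, 0, 0, 0, 0, 0, 8.59, 100, 0, 0, 0, 0, 0, 8.59, 100, 0, 0, 0, 0, 0, 8.59, 100, 0, 0, 0, 0, 0, 8.59, 100, 0, 0, 0, 0, 0, 0, 100, 0, 0, 0, 0, 0, 0, 100])

```text
clock: 7.05
tcp_pos: [0.4679, -0.0194, 0.1488]
tcp_rot: [0.364, 0.931, -0.0, -0.0]
wrist_force: [-0.2, -0.2, -0.9]
finger_gap: 1.0
gripper_force: 0.0
```

Run:
```python
from h import *
f=grab_frame("top"); o=get_obs(); print(o["tcp_pos"],o["tcp_rot"],o["finger_gap"],o["wrist_force"])
g=grab_frame("side"); a=cv2.resize(f["pixels"][160:310,150:410,::-1],(780,450)); b=cv2.resize(g["pixels"][130:310,170:380,::-1],None,fx=3,fy=3)
cv2.imwrite("pics/e1.png",np.hstack([cv2.resize(a[:,:500],(400,360)),cv2.resize(b,(400,343)) [:343] if 0 else cv2.resize(b,(400,360))]))
def sh(n,r): print(n,np.round(r[0][0],4),round(r[0][1],4),'ell',np.round(r[1][0],4),np.round(r[1][1],4))
sh("lid top",disc(f,2,(180,170,290,240),.066)); sh("lid side",disc(g,2,(260,150,330,210),.066))
```

```text
[ 0.46796336 -0.01938553  0.14894872] [ 3.64647159e-01  9.31145745e-01 -7.90391979e-05 -2.11087882e-04] 0.9988809144811058 [0.17360038 0.19830768 0.42719634]
lid top [0.6236 0.0962] 0.0386 ell [0.6236 0.0961] [0.0751 0.0767]
lid side [0.6218 0.091 ] 0.043 ell [0.6222 0.091 ] [0.0767 0.0854]
```

View pics/e1.png

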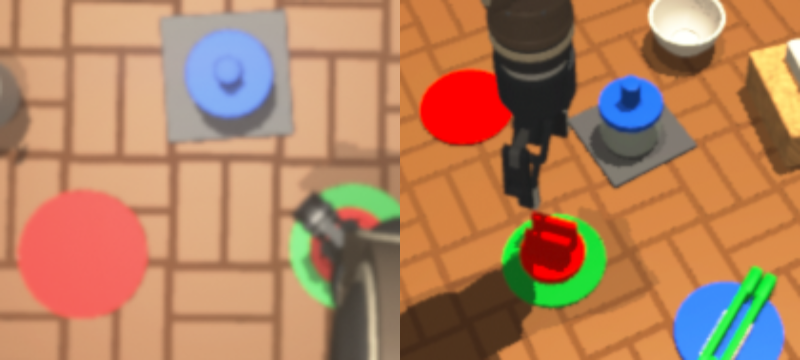

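Request:
jog_arm(motion=[0.0017, 0.0018, 0.03, 0, 0, 0, 100, 0, 0, 0.03, 0, 0, 0, 100, 0, 0, 0.03, 0, 0, 0, 100, 0, 0, 0.022, 0, 0, 0, 100, 0, 0, 0.01, 0, 0, 0, 100, 0, 0, 0, 0, 0, 0, 60, 0, 0, 0, 0, 0, 0, 45, 0, 0, 0, 0, 0, 0, 20, 0, 0, 0, 0, 0, 0, 0, 0, 0, 0, 0, 0, 0, 0, 0, 0, 0, 0, 0, 0, 0])

```text
clock: 8.25
tcp_pos: [0.4692, -0.0171, 0.0288]
tcp_rot: [0.366, 0.931, 0.0, 0.001]
wrist_force: [-0.3, -0.8, 4.9]
finger_gap: 0.366
gripper_force: 61.3
```

Run:
```python
from h import *
f=grab_frame("top"); o=get_obs(); print(o["tcp_pos"],o["tcp_rot"],o["finger_gap"],o["wrist_force"])
g=grab_frame("side"); a=f["pixels"][220:310,240:360,::-1]; b=g["pixels"][180:300,200:320,::-1]
cv2.imwrite("pics/e2.png",np.hstack([cv2.resize(a,(400,300)),cv2.resize(b,(400,400))[:300]]) if 0 else np.hstack([cv2.resize(a,(533,400)),cv2.resize(b,(260,400))]) if 0 else cv2.resize(b,(480,480)))
def sh(n,r): print(n,np.round(r[0][0],4),round(r[0][1],4),'ell',np.round(r[1][0],4),np.round(r[1][1],4))
sh("redtop",disc(f,0,(150,230,220,300),.006)); sh("redside",disc(g,0,(170,140,240,210),.006))
```

```text
[ 0.46919703 -0.01714763  0.02877329] [3.66071374e-01 9.30585737e-01 2.22435022e-04 1.37322924e-03] 0.3680269984667608 [-0.49702678 -0.06467039  5.7420904 ]
redtop [0.4589 0.2325] 0.0609 ell [0.4585 0.2321] [0.119  0.1197]
redside [0.4593 0.2282] 0.0617 ell [0.4517 0.228 ] [0.1033 0.1225]
```

View pics/e2.png

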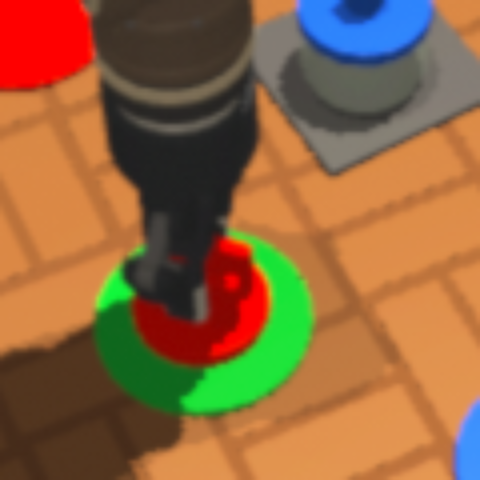

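Request:
jog_arm(motion=[0, 0, -0.01, 0, 0, 0, 0, 0, 0, -0.025, 0, 0, 0, 0, 0, 0, -0.025, 0, 0, 0, 0, 0.0293, 0.0293, 0, 0, 0, 0, 0, 0.0293, 0.0293, 0, 0, 0, 0, 0, 0.0293, 0.0293, 0, 0, 0, 0, 0, 0.0293, 0.0293, 0, 0, 0, 0, 0, 0.0293, 0.0293, 0, 0, 0, 0, 0, 0.0293, 0.0293, 0, 0, 0, 0, 0, 0, 0, 0, 0, 0, 0, 0, 0, 0, 0.025, 0, 0, 0, 0, 0, 0, 0.025, 0, 0, 0, 0])

```text
clock: 9.55
tcp_pos: [0.4594, 0.232, 0.0376]
tcp_rot: [0.366, 0.931, 0.0, 0.0]
wrist_force: [0.9, 0.1, -3.6]
finger_gap: 0.363
gripper_force: 61.1
```

Request:
jog_arm(motion=[0, 0, 0, 0, 0, 0, 0, 0, 0, 0, 0, 0, 0, 0])

```text
clock: 9.75
tcp_pos: [0.4587, 0.2309, 0.0375]
tcp_rot: [0.366, 0.931, -0.001, -0.001]
wrist_force: [0.7, 1.1, -3.2]
finger_gap: 0.365
gripper_force: 60.8
```

Run:
```python
from h import *
f=grab_frame("top"); o=get_obs(); print(o["tcp_pos"],o["tcp_rot"],o["finger_gap"],o["wrist_force"])
g=grab_frame("side"); crop(g,(160,110,270,220),4.5,"e3")
```

```text
[0.45953362 0.23133257 0.0383055 ] [3.66293369e-01 9.30499393e-01 1.49413647e-04 1.59419771e-04] 0.36610898225459376 [ 0.28903633 -0.02004262 -3.11076943]
```

View pics/e3.png

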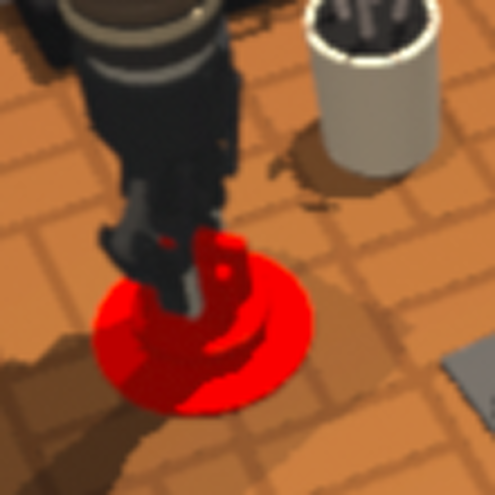

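Request:
jog_arm(motion=[0, 0, 0.005, 0, 0, 0, 0, 0, 0, 0.002, 0, 0, 0, 0, 0, 0, 0.001, 0, 0, 0, 0, 0, 0, 0.001, 0, 0, 0, 0, 0, 0, 0, 0, 0, 0, 0])

```text
clock: 10.35
tcp_pos: [0.4592, 0.2315, 0.0288]
tcp_rot: [0.366, 0.931, 0.0, 0.0]
wrist_force: [-2.6, -0.9, 2.5]
finger_gap: 0.364
gripper_force: 61.5
```

Request:
jog_arm(motion=[0, 0, 0.001, 0, 0, 0, 0, 0, 0, 0, 0, 0, 0, 0])

```text
clock: 10.55
tcp_pos: [0.4592, 0.2315, 0.0288]
tcp_rot: [0.366, 0.931, 0.0, 0.0]
wrist_force: [-5.0, -2.9, 10.5]
finger_gap: 0.366
gripper_force: 62.8
```

Request:
jog_arm(motion=[0, 0, -0.001, 0, 0, 0, 60, 0, 0, 0, 0, 0, 0, 80, 0, 0, 0, 0, 0, 0, 100, 0, 0, -0.03, 0, 0, 0, 100, 0, 0, -0.045, 0, 0, 0, 100, 0, 0, -0.045, 0, 0, 0, 100, 0, 0, 0, 0, 0, 0, 100])

```text
clock: 11.25
tcp_pos: [0.4622, 0.2331, 0.1546]
tcp_rot: [0.366, 0.931, 0.004, 0.003]
wrist_force: [0.8, 0.7, -0.4]
finger_gap: 0.999
gripper_force: 0.0
```

Request:
jog_arm(motion=[-0.0395, -0.0209, 0, 0, 0, 0, 100, -0.0395, -0.0209, 0, 0, 0, 0, 100, -0.0395, -0.0209, 0, 0, 0, 0, 100, -0.0395, -0.0209, 0, 0, 0, 0, 100, -0.0395, -0.0209, 0, 0, 0, 0, 100, -0.0395, -0.0209, 0, 0, 0, 0, 100, -0.0395, -0.0209, 0, 0, 0, 0, 100, -0.0395, -0.0209, 0, 0, 0, 0, 100, -0.0395, -0.0209, 0, 0, 0, 0, 100, -0.0395, -0.0209, 0, 0, 0, 0, 100, 0, 0, 0, 0, 0, 0, 100])

```text
clock: 12.35
tcp_pos: [0.6068, -0.1953, 0.1464]
tcp_rot: [0.368, 0.93, -0.001, -0.0]
wrist_force: [0.7, -0.0, -0.6]
finger_gap: 1.003
gripper_force: 0.0
```

Run:
```python
from h import *
f=grab_frame("top"); o=get_obs(); print(o["tcp_pos"],o["tcp_rot"],o["q"])
g=grab_frame("side"); a=cv2.resize(f["pixels"][220:310,150:250,::-1],(400,360)); b=cv2.resize(g["pixels"][130:220,160:260,::-1],(400,360))
cv2.imwrite("pics/e4.png",np.hstack([a,b]))
m=mask(f,1,(265,230,330,295)); W=cv2.convexHull(np.array([unproj(f,u,v,.006) for v,u in np.argwhere(m)],np.float32)); print("green",cv2.minEnclosingCircle(W),cv2.fitEllipse(W))
```

```text
[ 0.60606227 -0.19295229  0.14652444] [ 3.67793111e-01  9.29907334e-01 -6.69169669e-05 -7.56428613e-04] [-3.08210044e-01  3.48582661e-01  5.85085371e-02  1.28224067e+00
 -3.00846427e-05  4.45059545e-01]
green ((0.4672558903694153, -0.020552663132548332), 0.059997983276844025) ((0.4674375355243683, -0.020773563534021378), (0.11753389984369278, 0.11840265989303589), 39.50954818725586)
```

View pics/e4.png

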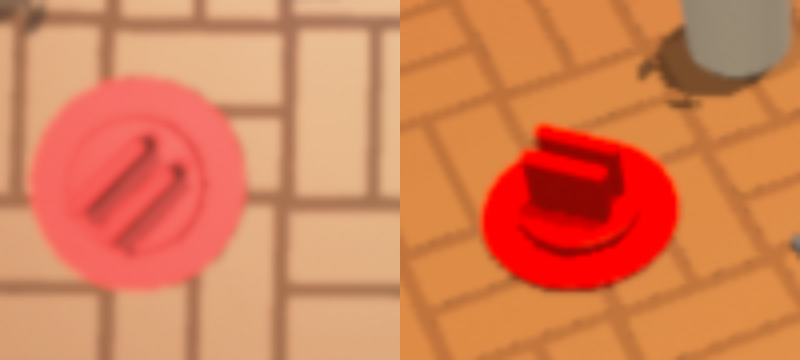

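Request:
jog_arm(motion=[0, 0, 0, 0, 0, 8.59, 100, 0, 0, 0, 0, 0, 8.59, 100, 0, 0, 0, 0, 0, 8.59, 100, 0, 0, 0, 0, 0, 8.59, 100, 0, 0, 0, 0, 0, 8.59, 100, 0, 0, 0, 0, 0, 8.59, 100, 0, 0, 0, 0, 0, 8.59, 100, 0, 0, 0, 0, 0, 8.59, 100, 0, 0, 0, 0, 0, 8.59, 100, 0, 0, 0, 0, 0, 8.59, 100, 0, 0, 0, 0, 0, 8.59, 100, 0, 0, 0, 0, 0, 8.59, 100])

```text
clock: 13.65
tcp_pos: [0.6055, -0.1887, 0.1482]
tcp_rot: [0.957, 0.29, -0.0, -0.0]
wrist_force: [0.2, 0.3, 0.8]
finger_gap: 1.001
gripper_force: 0.0
```

Request:
jog_arm(motion=[0, 0, 0.035, 0, 0, 0, 100, 0, 0, 0.035, 0, 0, 0, 100, 0, 0, 0.03, 0, 0, 0, 100, 0, 0, 0.02, 0, 0, 0, 60, 0, 0, 0.01, 0, 0, 0, 60, 0, 0, 0, 0, 0, 0, 60, 0, 0, 0, 0, 0, 0, 60])

```text
clock: 14.35
tcp_pos: [0.6064, -0.19, 0.0193]
tcp_rot: [0.956, 0.293, 0.001, 0.0]
wrist_force: [0.2, -0.5, 0.7]
finger_gap: 0.6
gripper_force: 0.0
```

Request:
jog_arm(motion=[0, 0, 0.008, 0, 0, 0, 60, 0, 0, 0, 0, 0, 0, 45, 0, 0, 0, 0, 0, 0, 30, 0, 0, 0, 0, 0, 0, 10, 0, 0, 0, 0, 0, 0, 0, 0, 0, 0, 0, 0, 0, 0, 0, 0, 0, 0, 0, 0, 0])

```text
clock: 15.05
tcp_pos: [0.6063, -0.1908, 0.0109]
tcp_rot: [0.956, 0.292, 0.0, 0.0]
wrist_force: [-0.7, 0.3, 5.6]
finger_gap: 0.332
gripper_force: 60.6
```

Run:
```python
from h import *
f=grab_frame("top"); o=get_obs(); print(o["tcp_pos"],o["tcp_rot"],o["finger_gap"],o["gripper_force"],o["wrist_force"])
g=grab_frame("side"); a=cv2.resize(f["pixels"][160:250,330:430,::-1],(400,360)); b=cv2.resize(g["pixels"][240:340,290:390,::-1],(400,360))
cv2.imwrite("pics/t1.png",np.hstack([a,b]))
```

```text
[ 0.60625134 -0.19073813  0.01091346] [9.56384195e-01 2.92111298e-01 3.95255032e-04 3.23177589e-04] 0.3331290940609163 60.59940576553345 [-0.82832108 -0.34426325  5.61007958]
```

View pics/t1.png

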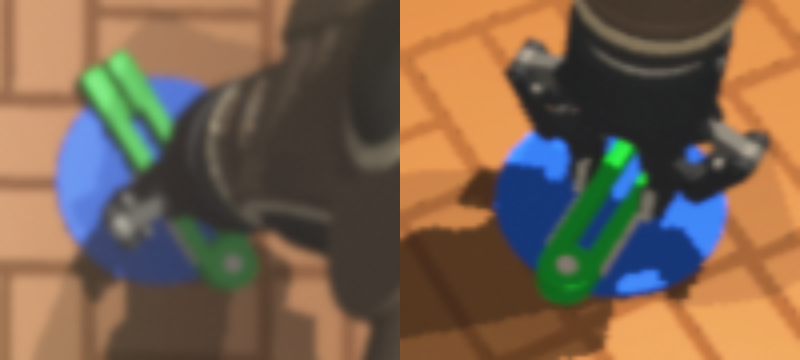

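Request:
jog_arm(motion=[0, 0, -0.01, 0, 0, 0, 0, 0, 0, -0.025, 0, 0, 0, 0, 0, 0, -0.025, 0, 0, 0, 0, -0.0038, -0.0438, 0, 0, 0, 0, 0, -0.0038, -0.0438, 0, 0, 0, 0, 0, -0.0038, -0.0438, 0, 0, 0, 0, 0, -0.0038, -0.0438, 0, 0, 0, 0, 0, -0.0038, -0.0438, 0, 0, 0, 0, 0, 0, 0, 0, 0, 0, 0, 0, 0, 0, 0.025, 0, 0, 0, 0, 0, 0, 0.025, 0, 0, 0, 0])

```text
clock: 16.25
tcp_pos: [0.4689, -0.0194, 0.0209]
tcp_rot: [0.956, 0.293, 0.001, 0.001]
wrist_force: [0.1, -0.1, -0.3]
finger_gap: 0.336
gripper_force: 60.0
```

Request:
jog_arm(motion=[0, 0, 0, 0, 0, 0, 0, 0, 0, 0, 0, 0, 0, 0])

```text
clock: 16.45
tcp_pos: [0.4676, -0.0198, 0.0205]
tcp_rot: [0.956, 0.292, -0.001, -0.0]
wrist_force: [-0.3, 0.1, -1.5]
finger_gap: 0.337
gripper_force: 60.0
```

Run:
```python
from h import *
f=grab_frame("top"); g=grab_frame("side"); o=get_obs(); print(o["tcp_pos"],o["wrist_force"],o["finger_gap"])
def sh(n,r): print(n,np.round(r[0][0],4),round(r[0][1],4),'ell',np.round(r[1][0],4),np.round(r[1][1],4))
sh("bluetop",disc(f,2,(335,165,405,240),.006)); sh("blueside",disc(g,2,(300,260,380,330),.006));sh("lid",disc(f,2,(180,170,290,240),.066));
```

```text
[ 0.46876071 -0.01984294  0.02150566] [ 0.59471769 -0.44000381 -1.04168144] 0.33651875457305774
bluetop [ 0.6014 -0.1874] 0.0597 ell [ 0.6017 -0.1871] [0.1169 0.1183]
blueside [ 0.6012 -0.1901] 0.0604 ell [ 0.6012 -0.1901] [0.1186 0.1203]
lid [0.6236 0.0962] 0.0386 ell [0.6236 0.0961] [0.0751 0.0767]
```

Request:
jog_arm(motion=[0, 0, 0.006, 0, 0, 0, 0, 0, 0, 0.002, 0, 0, 0, 0, 0, 0, 0.001, 0, 0, 0, 0, 0, 0, 0.001, 0, 0, 0, 0, 0, 0, 0, 0, 0, 0, 0])

```text
clock: 17.05
tcp_pos: [0.4678, -0.0196, 0.0109]
tcp_rot: [0.956, 0.292, 0.0, 0.0]
wrist_force: [-2.3, 0.1, 3.9]
finger_gap: 0.333
gripper_force: 60.6
```

Request:
jog_arm(motion=[0, 0, 0.001, 0, 0, 0, 0, 0, 0, 0, 0, 0, 0, 0])

```text
clock: 17.25
tcp_pos: [0.4678, -0.0196, 0.0108]
tcp_rot: [0.956, 0.292, 0.0, 0.0]
wrist_force: [-6.0, 0.7, 15.1]
finger_gap: 0.336
gripper_force: 61.8
```

Request:
jog_arm(motion=[0, 0, -0.001, 0, 0, 0, 50, 0, 0, 0, 0, 0, 0, 60, 0, 0, 0, 0, 0, 0, 60, 0, 0, -0.02, 0, 0, 0, 60, 0, 0, -0.045, 0, 0, 0, 100, 0, 0, -0.045, 0, 0, 0, 100, 0, 0, -0.035, 0, 0, 0, 100, 0, 0, 0, 0, 0, 0, 100])

```text
clock: 18.05
tcp_pos: [0.4706, -0.0197, 0.1603]
tcp_rot: [0.956, 0.292, 0.004, 0.001]
wrist_force: [0.2, 0.1, -0.5]
finger_gap: 0.999
gripper_force: 0.0
```

Request:
jog_arm(motion=[0.0389, -0.0017, 0, 0, 0, 0, 100, 0.0389, -0.0017, 0, 0, 0, 0, 100, 0.0389, -0.0017, 0, 0, 0, 0, 100, 0.0389, -0.0017, 0, 0, 0, 0, 100, 0.0389, -0.0017, 0, 0, 0, 0, 100, 0, 0, 0, 0, 0, 0, 100, 0, 0, 0, 0, 0, 0, 100])

```text
clock: 18.75
tcp_pos: [0.624, 0.0965, 0.1533]
tcp_rot: [0.956, 0.293, -0.002, -0.0]
wrist_force: [-0.7, 0.1, 0.6]
finger_gap: 1.002
gripper_force: 0.0
```

Run:
```python
from h import *
f=grab_frame("top"); o=get_obs(); print(o["tcp_pos"],o["tcp_rot"])
g=grab_frame("side"); a=cv2.resize(f["pixels"][220:310,240:340,::-1],(400,360)); b=cv2.resize(g["pixels"][200:300,190:310,::-1],(400,333)); b=np.vstack([b,b[:27]*0])
cv2.imwrite("pics/t2.png",np.hstack([a,b]))
```

```text
[0.62347642 0.09592102 0.15395329] [ 9.56347784e-01  2.92228180e-01 -1.26437077e-03 -8.75766547e-05]
```

View pics/t2.png

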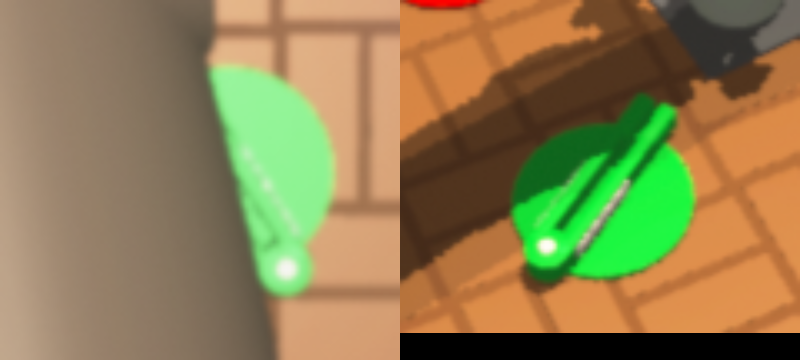

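Request:
jog_arm(motion=[0.0005, 0, 0.03, 0, 0, 0, 100, 0, 0, 0.025, 0, 0, 0, 100, 0, 0, 0.02, 0, 0, 0, 100, 0, 0, 0.009, 0, 0, 0, 100, 0, 0, 0, 0, 0, 0, 60, 0, 0, 0, 0, 0, 0, 40, 0, 0, 0, 0, 0, 0, 0, 0, 0, 0, 0, 0, 0, 0, 0, 0, 0, 0, 0, 0, 0, 0, 0, 0, 0, 0, 0, 0, 0, 0, 0, 0, 0, 0, 0])

```text
clock: 19.95
tcp_pos: [0.6256, 0.0964, 0.0726]
tcp_rot: [0.956, 0.292, 0.001, 0.0]
wrist_force: [-0.1, -1.5, 5.5]
finger_gap: 0.262
gripper_force: 58.6
```

Run:
```python
from h import *
g=grab_frame("side"); f=grab_frame("top"); o=get_obs(); print(o["tcp_pos"],o["tcp_rot"],o["finger_gap"],o["wrist_force"])
r=disc(g,2,(260,150,330,215),.066); print(r)
```

```text
[0.625595   0.09635821 0.0726111 ] [9.56395406e-01 2.92072706e-01 1.10589972e-03 3.72706963e-04] 0.26346589353391736 [ 0.61621363 -1.15204993  5.75799913]
(((0.621144711971283, 0.09224363416433334), 0.042751263827085495), ((0.6225489974021912, 0.09128681570291519), (0.0751442164182663, 0.08488540351390839), 151.09312438964844))
```

Request:
jog_arm(motion=[0, 0, -0.01, 0, 0, 0, 0, 0, 0, -0.025, 0, 0, 0, 0, 0, 0, -0.025, 0, 0, 0, 0, -0.0254, 0.0318, 0, 0, 0, 0, 0, -0.0254, 0.0318, 0, 0, 0, 0, 0, -0.0254, 0.0318, 0, 0, 0, 0, 0, -0.0254, 0.0318, 0, 0, 0, 0, 0, -0.0254, 0.0318, 0, 0, 0, 0, 0, -0.0254, 0.0318, 0, 0, 0, 0, 0, -0.0254, 0.0318, 0, 0, 0, 0, 0, 0, 0, 0, 0, 0, 0, 0, 0, 0, 0.025, 0, 0, 0, 0])

```text
clock: 21.25
tcp_pos: [0.6032, -0.1892, 0.1091]
tcp_rot: [0.957, 0.291, 0.002, 0.001]
wrist_force: [1.0, 0.3, -3.5]
finger_gap: 0.257
gripper_force: 59.9
```

Request:
jog_arm(motion=[0, 0, 0.02, 0, 0, 0, 0, 0, 0, 0, 0, 0, 0, 0, 0, 0, 0, 0, 0, 0, 0])

```text
clock: 21.55
tcp_pos: [0.6012, -0.1869, 0.0862]
tcp_rot: [0.956, 0.292, -0.001, -0.001]
wrist_force: [-0.3, -0.2, -2.5]
finger_gap: 0.255
gripper_force: 59.5
```

Request:
jog_arm(motion=[0.0005, 0, 0.008, 0, 0, 0, 0, 0, 0, 0.003, 0, 0, 0, 0, 0, 0, 0.001, 0, 0, 0, 0, 0, 0, 0.001, 0, 0, 0, 0, 0, 0, 0, 0, 0, 0, 0])

```text
clock: 22.05
tcp_pos: [0.6021, -0.1872, 0.0734]
tcp_rot: [0.956, 0.292, 0.0, 0.0]
wrist_force: [0.8, -0.4, -3.5]
finger_gap: 0.258
gripper_force: 59.6
```

Request:
jog_arm(motion=[0, 0, 0.001, 0, 0, 0, 0, 0, 0, 0, 0, 0, 0, 0])

```text
clock: 22.25
tcp_pos: [0.6023, -0.1874, 0.0727]
tcp_rot: [0.956, 0.292, 0.0, 0.0]
wrist_force: [0.4, -0.2, -2.3]
finger_gap: 0.26
gripper_force: 59.9
```

Request:
jog_arm(motion=[0, 0, 0.001, 0, 0, 0, 0, 0, 0, 0, 0, 0, 0, 0])

```text
clock: 22.45
tcp_pos: [0.6025, -0.1875, 0.0726]
tcp_rot: [0.956, 0.292, 0.001, 0.001]
wrist_force: [-2.3, -0.6, 4.6]
finger_gap: 0.261
gripper_force: 60.5
```

Request:
jog_arm(motion=[0, 0, 0, 0, 0, 0, 50, 0, 0, 0, 0, 0, 0, 80, 0, 0, 0, 0, 0, 0, 100, 0, 0, -0.02, 0, 0, 0, 100, 0, 0, -0.045, 0, 0, 0, 100, 0, 0, -0.045, 0, 0, 0, 100, 0, 0, -0.045, 0, 0, 0, 100, -0.022, -0.039, 0, 0, 0, 0, 100, -0.022, -0.039, 0, 0, 0, 0, 100, -0.022, -0.039, 0, 0, 0, 0, 100, -0.022, -0.039, 0, 0, 0, 0, 100, -0.022, -0.039, 0, 0, 0, 0, 100])

```text
clock: 23.65
tcp_pos: [0.4003, -0.0863, 0.2261]
tcp_rot: [0.956, 0.292, 0.0, -0.0]
wrist_force: [0.1, 0.2, 1.0]
finger_gap: 1.002
gripper_force: 0.0
```

Request:
jog_arm(motion=[-0.03, -0.035, -0.02, 0, 0, 0, 100, -0.03, -0.035, -0.02, 0, 0, 0, 100, 0, 0, 0, 0, 0, 0, 100, 0, 0, 0, 0, 0, 0, 100])

```text
clock: 24.05
tcp_pos: [0.3135, -0.0625, 0.267]
tcp_rot: [0.956, 0.292, 0.002, 0.001]
wrist_force: [0.6, -0.3, -0.2]
finger_gap: 1.001
gripper_force: 0.0
```

Run:
```python
from h import *
f=grab_frame("top"); g=grab_frame("side"); o=get_obs(); print(o["tcp_pos"],o["clock"],o["wrist_force"])
a=cv2.resize(f["pixels"][100:320,90:440,::-1],(795,500))[:, :]; a=cv2.resize(a,(480,302)); b=cv2.resize(g["pixels"][60:380,150:400,::-1],(320,410)); a=np.vstack([a,np.zeros((108,480,3),np.uint8)])
cv2.imwrite("pics/z.png",np.hstack([a,b]))
def sh(n,r): print(n,np.round(r[0][0],4),round(r[0][1],4),'ell',np.round(r[1][0],4),np.round(r[1][1],4))
p=g["pixels"]; sh("lidtop blue region",disc(f,2,(335,165,405,240),.006)); sh("side",disc(g,2,(300,240,380,330),.006))
print("expected dish knob top", proj(f,(.6013,-.188,.098)))
```

```text
[ 0.31410051 -0.06272653  0.26570636] 24.15 [ 0.40291849 -0.03140127  0.60163607]
lidtop blue region [ 0.6014 -0.1874] 0.0597 ell [ 0.6017 -0.1871] [0.1169 0.1183]
side [ 0.6058 -0.1823] 0.0691 ell [ 0.6052 -0.1848] [0.117  0.1373]
expected dish knob top (np.float64(381.85934001865445), np.float64(202.38192158137292))
```

View pics/z.png

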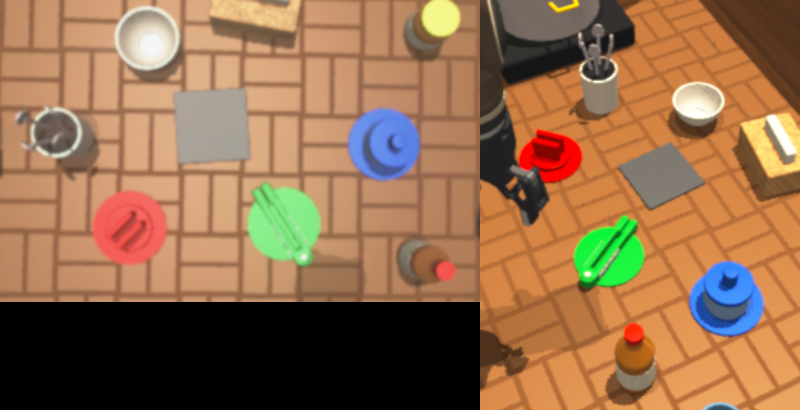

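The final picture shows every item on its own coaster and the slate empty. In the top view the tong's middle is at about (283,223) against a coaster centre of (284,223). The dish knob is within about 2 px of where it should be.

```bash
python3 -c "
from bench import *
print(hand_in())"
```

```text
the job is handed in; nothing more can be done
None
```

The job is handed in at about 24 s of the 96 s allowed: the lid rest is on the red coaster, the dish on the blue one and the tong flat on the green one, each within a few millimetres of centre by the last pictures, with the slate empty and the spoon cup, soy bottle and rice bowl showing no visible shift.

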